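# Wake and tare the balance

### The arm

A 6-joint arm with a two-finger parallel gripper is mounted at the origin on a cart in front of the work surface, level with it; the furniture and walls round the work are solid. World frame = base frame: x ahead of the robot, y to its left, z up, the work surface at z = 0. Lengths are in m, angles in rad, forces in N, time in s.
With the tool pointing down it reaches from about 0.275 to 0.775 m from the base axis. Payload 14.6 kg.
Tool frame: the origin (TCP) lies at the very end of the fingers, on their centre line; the grasp point (between the pads) lies r.grip_depth behind it (r.grip_depth is the distance from the TCP to the grasp point, in m); z points along the fingers, y is the direction in which the jaws open and shut (so a half turn about z gives the same grasp; the last joint's range is limited). The gripper opens to 85 mm and grips with 20 to 120 N. Pads are 22 mm wide; open, the fingers measure 114 mm over their backs; the gripper's body (76 mm by 85 mm) begins 54 mm behind the grasp point. The pads swing forward as they close: fully open they stand 13 mm farther back than shut.
Start: joints at [1.035, 0.263, -0.048, 1.259, 0, 1.415], TCP at [0.195, 0.487, 0.231] pointing down, gripper open.
Joint ranges: [-2.65, 2.65], [-0.89, 1.7], [-1.18, 1.37], [-2.13, 2.11], [-1.35, 1.29], [-3.14, 3.14]. Speed limits (rad/s): [1.89, 1.89, 2.57, 2.79, 3.14, 3.14].

### API

Orientations are given as a rotation vector (axis times angle).
In Python, from rig import r, optics, models gives the robot as it stands. The module is installed in compiled form; this text tells all that it offers.
- The arm moves only by the tool jog_arm, never from a script. Its argument "motion" is a list of rows, each a list of 5 numbers: the shift along the tool's x, y, z in cm, then the turn about the tool's z in degrees, then the gripper command: -1 is fully open, 1 is shut, values between are in proportion. A call has 1 to 10 rows; each row shifts and turns the pose as measured when the row begins, along the tool's axes as they then stand; what a row does not reach is not made up. A row lasts 1/12 s, in which the tool goes at most 41.7 mm and 7.16 degrees, less where a joint would pass 70% of its speed; a pose out of reach is approached as far as the arm can. A call is refused whole if a number of a shift passes 4.17 or a number of a turn 7.16, either way. A call with a gripper value outside its range is refused whole. The fingers move at their own pace and stop on an object; "force" is the grip in N (left out, the last holds). Time passes only in rows, so rows that do not move let the fingers close. It gives the time, the measured TCP pose, the force and the opening at its end, in the units of the state.
- r.get_obs(): the state, without advancing time (a new reading comes with each control period).
- optics.grab_frame(name): name is "scene" or "top" or "wrist"; returns a dict with "img" (420x560x3 uint8, blue, green, red), "vfov" (degrees; the focal length in pixels is half the picture's height over the tangent of half this angle, whatever the lens; pixels are square), "cx", "cy" (the principal point, pixels), "origin" and "orientation" of the camera in the world. Camera axes: x right, y up, looking along -z (the intrinsics and any distortion apply to the point x, -y, -z); pixel columns grow to the right and rows downward; lengths in m; the calibration is good to about 2 mm. A picture is of the moment at which its call begins. There is no depth.
- r.sign_off(): hands the job in, once; it reports no verdict.
Trained networks look in a picture, given as the dict that the camera call returned (one of the last four; its "shot" number tells which), for a name from the list of things; names that differ only in an ending like _2 or _b are one class to them, and where a whole thing is asked for, a point or a joint stands for the part that bears it (a point fixed in the world has none). Each returns a list of dicts, best first, with "score" (0 to 1); they miss things now and then, are a little off and sometimes report something else, mostly with a low value. They report only what shows in the picture. A call takes as long as a camera call. They do not tell look-alikes from the thing itself.
- models.search_frame(picture, target): "at" ([x, y, z] in m, in world coordinates, good to about 4 mm: the middle of the surface that is visible of it).
- models.masks_of(picture, target): "region" (420x560 bool, what is visible of it).
The state is a dict: "time_s": time; "joint_positions": joint angles; "joint_vel": joint speeds; "effort": joint torques, N m; "tcp_pos": TCP position; "orientation": TCP orientation; "ft_force": force on the tool from outside, world axes, zero at the start; "torque": the same for the moment, N m; "gripper_width": opening from 0.0 (shut) to 1.0 (fully open).
Only numpy, scipy, OpenCV 4.12 (cv2) and the standard library are available. Lean on these libraries where they do the work, as an engineer would, in place of code of your own. Each camera call takes 0.05 s, during which the arm holds its last target.

### The job

Tare the bench balance with the empty beaker standing on its pan: with the fingertips, lightly press the green key down and let it come back up to wake the balance, then press the blue key in the same way to tare it, and withdraw. Do not press the red key, press hard, or shift the beaker or the other things on the bench; nothing is to be picked up.

Things in the scene. Friction and masses are not known exactly. Their poses are not given: they have to be found in the camera images.
- balance: white bench balance, 240 (its x) x 190 mm, fixed; origin under its centre at table height, +x to its back. Green, blue and red keys stand in a row along its y on the flat front deck (40 mm above the table), 88 mm before the origin, 52 mm apart; their order varies. Behind them a sloping display up to 55 mm high, then the raised rear with a round steel pan
- pan (a point): centre of the top face of the steel pan, 116 mm across, 55 mm behind the balance's origin, 62 mm above the table
- green_key_top (a point): centre of the top face of the green push key (wakes the balance). The round cap is 26 mm across and its flat top stands 62 mm above the table when up; this point moves with the cap. Keys press straight down; world z up
- blue_key_top (a point): centre of the top face of the blue push key (tare). The round cap is 26 mm across and its flat top stands 62 mm above the table when up; this point moves with the cap. Keys press straight down; world z up
- red_key_top (a point): centre of the top face of the red push key (erases the settings; not to be pressed). The round cap is 26 mm across and its flat top stands 62 mm above the table when up; this point moves with the cap. Keys press straight down; world z up
- green_key (a joint): travel of this key in m: 0 when up, 0.006 fully down, sprung back by itself; pushing force rises evenly from about 1 N to 4 N at full travel; it counts as pressed when more than 0.003 down for a tenth of a second
- blue_key (a joint): travel of this key in m: 0 when up, 0.006 fully down, sprung back by itself; pushing force rises evenly from about 1 N to 4 N at full travel; it counts as pressed when more than 0.003 down for a tenth of a second
- red_key (a joint): travel of this key in m: 0 when up, 0.006 fully down, sprung back by itself; pushing force rises evenly from about 1 N to 4 N at full travel; it counts as pressed when more than 0.003 down for a tenth of a second
- green_key_base: grey housing that carries the green key, a disc 42 mm across and 12 mm high, out of which the cap stands 10 mm; origin at the centre of its underside, on the front deck 40 mm above the table
- blue_key_base: grey housing that carries the blue key, a disc 42 mm across and 12 mm high, out of which the cap stands 10 mm; origin at the centre of its underside, on the front deck 40 mm above the table
- red_key_base: grey housing that carries the red key, a disc 42 mm across and 12 mm high, out of which the cap stands 10 mm; origin at the centre of its underside, on the front deck 40 mm above the table
- beaker_center (a point): small empty clear glass beaker, 44 mm across, 55 mm high, loose on the pan; point on its axis half-way up, z axis upright
- red_pot_center (a point): white sample pot with a red screw lid, 48 mm across, 60 mm high, loose beside the balance; point at its centre
- orange_pot_center (a point): white sample pot with a white lid and an orange band, 54 mm across, 68 mm high, loose beside the balance; point at its centre
- dropper_center (a point): brown dropper bottle with a black teat, 36 mm across, 101 mm high, loose beside the rear of the balance; point on its axis 50 mm up
- bottle_center (a point): brown glass bottle with a black cap, 58 mm across, 118 mm high, loose to the left in front; point at its centre
Things that resemble listed ones, but are neither listed nor needed, are in the scene too. Leave any black or turquoise look-alike of the part that bears beaker_center alone.

How it is judged:
By the outcome, as a careful person would: the job done as asked, in the order asked, and still so for the second after the job is handed in, with the robot touching nothing.
It also fails if it takes over 40 s, if anything falls off the work surface, if the arm or the gripper's body presses on something with over 40 N, if the wrist force passes 120 N, or if a joint passes its speed limit or range.

## Working session

There is one attempt and no reset: what is moved stays moved. The work goes in short steps, Python scripts to look and compute and a tool call to move; the robot and the scene stay as the last step left them, time stands still between calls to the robot, and variables do not carry over. Pictures are saved under pics/ and viewed, and the job is handed in when it is done.

Besides the shell and the picture viewer there is one more tool, called by a JSON object that holds its "method" and its "body", one argument or row to a line. jog_arm: Moves the arm, as the interface text tells. Its arguments: {"type":"object","properties":{"motion":{"type":"array"},"force":{"type":"number"}},"required":["motion"]}

```bash
mkdir -p pics; python3 - <<'E'
from rig import r, optics, models
import cv2
o=r.get_obs(); print(o, r.grip_depth)
for n in ["scene","top"]:
    f=optics.grab_frame(n); cv2.imwrite(f"pics/{n}0.png",f["img"])
    print(n,{k:v for k,v in f.items() if k!="img"})
    for t in ["green_key_top","blue_key_top","red_key_top","beaker_center","balance"]:
        for d in models.search_frame(f,t)[:3]: print(t,d["score"],d["at"])
E
```

```text
{'time_s': 0.0, 'joint_positions': array([ 1.03472562e+00,  2.63514850e-01, -4.89448497e-02,  1.25939100e+00,
        5.95091300e-06,  1.41553009e+00]), 'joint_vel': array([ 0.00026019,  0.00053282, -0.00033592, -0.00016147, -0.00111157,
        0.00158209]), 'effort': array([-3.31659729e-03, -6.37624812e+01,  3.84565723e+01,  1.37349052e-02,
       -1.76274698e-04, -9.86133202e-07]), 'tcp_pos': array([0.1949698 , 0.48715772, 0.23082638]), 'orientation': array([-5.94489851e-01, -3.08446172e+00,  1.55488927e-03]), 'ft_force': array([ 0.00436645, -0.67749439,  0.25218976]), 'torque': array([-0.02757371,  0.00104299,  0.02750323]), 'gripper_width': 1.0017745383606378} 0.0187
scene {'vfov': 48.84118988246861, 'cx': 271.1419472219255, 'cy': 214.376955347849, 'origin': array([-0.07013571,  0.77512077,  0.57949166]), 'orientation': array([ 0.4528025 , -1.26295518, -2.14768564]), 'shot': 1}
green_key_top 0.56 [0.5035, 0.0075, 0.0652]
beaker_center 0.62 [0.644, -0.1971, 0.0484]
balance 0.87 [0.6726, 0.1428, 0.0404]
top {'vfov': 49.262483554257514, 'cx': 274.13184506659985, 'cy': 210.1327920136315, 'origin': array([0.45215883, 0.06998726, 1.00460179]), 'orientation': array([ 0.03563292, -0.06658689, -1.54399778]), 'shot': 2}
green_key_top 0.66 [0.5012, 0.0013, 0.0597]
green_key_top 0.54 [0.5046, 0.0496, 0.0601]
blue_key_top 0.46 [0.5022, 0.0556, 0.0591]
beaker_center 0.6 [0.6806, -0.1138, 0.0232]
beaker_center 0.57 [0.6524, -0.1943, 0.0258]
beaker_center 0.56 [0.6553, 0.0535, 0.081]
balance 0.63 [0.5952, 0.0557, 0.0526]
```

View pics/scene0.png

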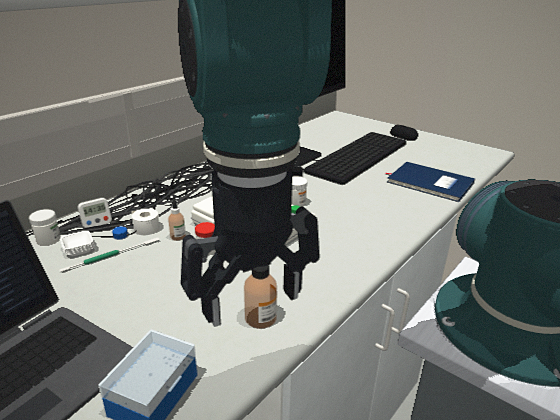

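View pics/top0.png

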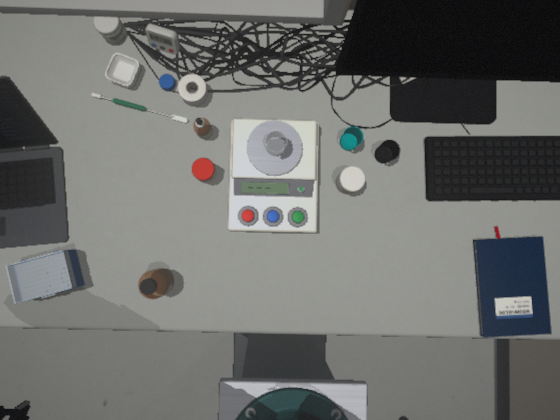

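The top view shows the balance with red (248,216), blue (273,216) and green (298,216) keys, and the glass beaker on the pan at (275,146). Next I'll segment the key colours and project them at z = 0.062.

```bash
cat > h.py <<'E'
import numpy as np, cv2
from scipy.spatial.transform import Rotation as R
def ray(f,u,v):
    F=f["img"].shape[0]/2/np.tan(np.radians(f["vfov"]/2))
    d=np.array([(u-f["cx"])/F,-(v-f["cy"])/F,-1])
    return f["origin"],R.from_rotvec(f["orientation"]).apply(d)
def atz(f,u,v,z):
    o,d=ray(f,u,v); return o+d*(z-o[2])/d[2]
def proj(f,p):
    F=f["img"].shape[0]/2/np.tan(np.radians(f["vfov"]/2))
    c=R.from_rotvec(f["orientation"]).inv().apply(np.array(p)-f["origin"])
    return f["cx"]-F*c[0]/c[2], f["cy"]+F*c[1]/c[2]
def blobs(img,box,col):
    hsv=cv2.cvtColor(img,cv2.COLOR_BGR2HSV)
    lo,hi={"red":(0,8),"green":(50,80),"blue":(105,125)}[col]
    m=((hsv[...,0]>=lo)&(hsv[...,0]<=hi)|((col=="red")&(hsv[...,0]>172)))&(hsv[...,1]>120)&(hsv[...,2]>50)
    k=np.zeros_like(m);k[box[1]:box[3],box[0]:box[2]]=1
    n,l,s,c=cv2.connectedComponentsWithStats((m&k).astype(np.uint8))
    return [(tuple(c[i].round(1)),tuple(s[i])) for i in range(1,n) if s[i][4]>15]
E
python3 - <<'E'
from rig import r, optics
from h import *
f=optics.grab_frame("top")
for c in ["red","blue","green"]:
    for b in blobs(f["img"],(225,195,325,235),c): print(c,b,atz(f,*b[0],.06).round(4))
print([ (n,atz(f,*p,z).round(3)) for n,p,z in [("c1",(231,121),.055),("c2",(319,121),.055),("c3",(229,231),.04),("c4",(317,233),.04),("beaker",(275,146),.1)]])
o=r.get_obs();print(R.from_rotvec(o["orientation"]).as_matrix().round(3))
cv2.imwrite("pics/crop.png",cv2.resize(f["img"][110:240,220:330],None,fx=5,fy=4.6))
E
```

```text
red ((np.float64(247.3), np.float64(215.2)), (np.int32(242), np.int32(210), np.int32(12), np.int32(12), np.int32(109))) [0.5022 0.1072 0.06  ]
blue ((np.float64(272.4), np.float64(215.9)), (np.int32(267), np.int32(210), np.int32(12), np.int32(12), np.int32(107))) [0.5022 0.0554 0.06  ]
green ((np.float64(297.5), np.float64(216.4)), (np.int32(292), np.int32(211), np.int32(12), np.int32(11), np.int32(92))) [0.5025 0.0034 0.06  ]
[('c1', array([0.7  , 0.147, 0.055])), ('c2', array([ 0.705, -0.038,  0.055])), ('c3', array([0.469, 0.145, 0.04 ])), ('c4', array([ 0.47, -0.04,  0.04])), ('beaker', array([0.64 , 0.054, 0.1  ]))]
[[-0.928  0.372 -0.   ]
 [ 0.372  0.928 -0.   ]
 [ 0.    -0.    -1.   ]]
```

View pics/crop.png

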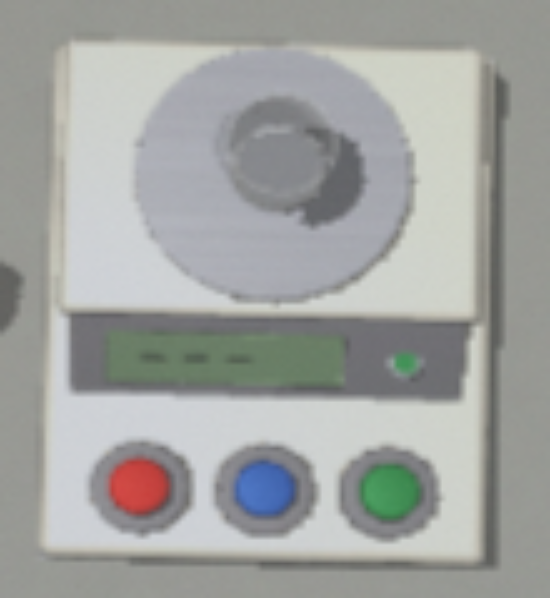

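The keys measure 52 mm apart at x≈0.502 (red y=0.107, blue 0.055, green 0.003), which matches the stated layout. Now I'll shut the gripper and travel high to above green.

{"method": "jog_arm", "body": {
  "motion": [
    [-3.3, -2.4, 0, 0, 1],
    [-3.3, -2.4, 0, 0, 1],
    [-3.3, -2.4, 0, 0, 1],
    [-3.3, -2.4, 0, 0, 1],
    [-3.3, -2.4, 0, 0, 1],
    [-3.3, -2.4, 0, 0, 1],
    [-3.3, -2.4, 0, 0, 1],
    [-3.3, -2.4, 0, 0, 1],
    [-3.3, -2.4, 0, 0, 1],
    [-3.3, -2.4, 0, 0, 1]
  ],
  "force": 20
}}

```text
time_s: 1.48
tcp_pos: [0.4148, 0.1379, 0.231]
orientation: [0.574, 3.086, 0.005]
ft_force: [1.8, 1.0, -1.0]
gripper_width: 0.001
```

```bash
cat > g.py <<'E'
import sys
from rig import r
from h import *
o=r.get_obs();M=R.from_rotvec(o["orientation"]).as_matrix()
t=np.array([float(a) for a in sys.argv[1:4]])
print("tcp",o["tcp_pos"].round(4),"F",o["ft_force"].round(2),"g",round(o["gripper_width"],3),"t",o["time_s"],"tool shift cm",(M.T@(t-o["tcp_pos"])*100).round(2)); print(M.round(3).tolist())
E
python3 g.py 0.5023 0.0034 0.1
```

```text
tcp [0.4148 0.1379 0.231 ] F [ 1.8   0.97 -0.97] g 0.001 t 1.4833 tool shift cm [-12.98  -9.45  13.09]
[[-0.933, 0.36, 0.003], [0.36, 0.933, 0.003], [-0.002, 0.004, -1.0]]
```

{"method": "jog_arm", "body": {
  "motion": [
    [-3.0, -2.3, 0, 0, 1],
    [-3.0, -2.3, 0, 0, 1],
    [-3.0, -2.3, 0, 0, 1],
    [-3.0, -2.0, 1, 0, 1],
    [-1, -0.4, 2, 0, 1],
    [0, 0, 3, 0, 1],
    [0, 0, 3, 0, 1],
    [0, 0, 2, 0, 1],
    [0, 0, 0, 0, 1]
  ]
}}

```text
time_s: 2.23
tcp_pos: [0.5121, -0.0132, 0.1182]
orientation: [0.59, 3.075, 0.004]
ft_force: [-0.4, 0.4, -0.5]
gripper_width: -0.001
```

```bash
python3 g.py 0.5023 0.0034 0.068; python3 - <<'E'
from rig import optics
from h import *
for n in ["top","wrist"]:
    f=optics.grab_frame(n); cv2.imwrite(f"pics/{n}1.png",f["img"])
    print(n,[proj(f,p) for p in [(.5023,.0034,.062),(.5023,.0554,.062)]])
E
```

```text
tcp [ 0.5121 -0.0132  0.1182] F [-0.4   0.43 -0.55] g -0.001 t 2.2333 tool shift cm [1.58 1.16 5.01]
[[-0.929, 0.37, 0.011], [0.37, 0.929, 0.001], [-0.01, 0.005, -1.0]]
top [(np.float64(297.59097116436567), np.float64(216.44732994118775)), (np.float64(272.39820967090805), np.float64(215.77875191937582))]
wrist [(np.float64(300.89624242875414), np.float64(203.4157174076671)), (np.float64(385.16513253398114), np.float64(171.63316256740274))]
```

View pics/wrist1.png

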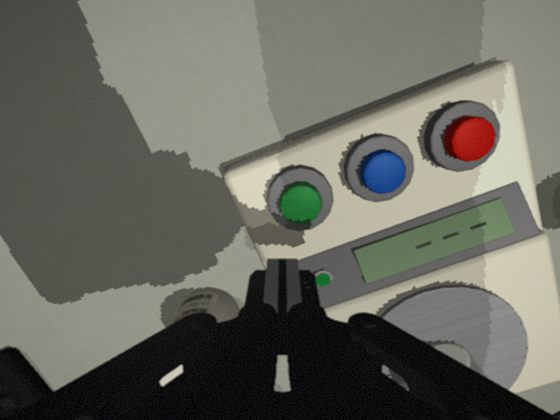

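View pics/top1.png

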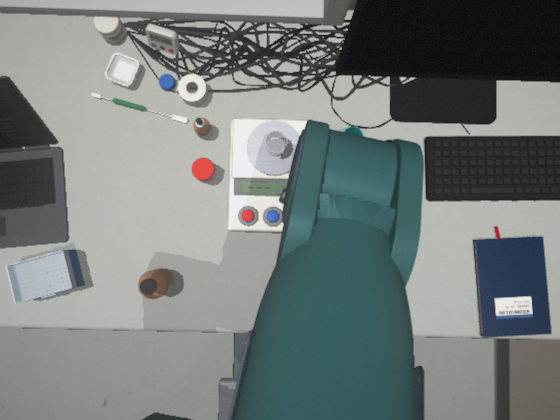

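The wrist view puts green at (301,203), blue at (385,172) and red at (470,138). Green and blue match where my measurement projects to. I'll centre over green.

{"method": "jog_arm", "body": {
  "motion": [
    [1.5, 1.1, 0, 0, 1],
    [0, 0, 1, 0, 1],
    [0, 0, 1, 0, 1],
    [0, 0, 0, 0, 1],
    [0, 0, 0, 0, 1]
  ]
}}

```text
time_s: 2.75
tcp_pos: [0.5075, 0.0028, 0.1068]
orientation: [0.585, 3.063, 0.004]
ft_force: [0.1, -0.5, 0.2]
gripper_width: 0.003
```

```bash
python3 g.py 0.5023 0.0034 0.064
```

```text
tcp [0.5075 0.0028 0.1068] F [ 0.08 -0.45  0.18] g 0.003 t 2.75 tool shift cm [ 0.6  -0.17  4.27]
[[-0.929, 0.368, 0.024], [0.369, 0.93, -0.002], [-0.023, 0.007, -1.0]]
```

{"method": "jog_arm", "body": {
  "motion": [
    [0.5, -0.2, 1, 0, 1],
    [0, 0, 1, 0, 1],
    [0, 0, 1, 0, 1],
    [0, 0, 0.5, 0, 1],
    [0, 0, 0, 0, 1]
  ]
}}

```text
time_s: 3.17
tcp_pos: [0.5059, 0.0014, 0.0737]
orientation: [0.584, 3.057, 0.004]
ft_force: [-0.7, 0.1, 0.6]
gripper_width: 0.002
```

```bash
python3 g.py 0.5023 0.0034 0.064
```

```text
tcp [0.5059 0.0014 0.0737] F [-0.69  0.09  0.65] g 0.002 t 3.1667 tool shift cm [0.43 0.04 0.96]
[[-0.929, 0.369, 0.029], [0.369, 0.93, -0.003], [-0.028, 0.008, -1.0]]
```

{"method": "jog_arm", "body": {
  "motion": [
    [0.4, 0.1, 0.4, 0, 1],
    [0, 0, 0.3, 0, 1],
    [0, 0, 0, 0, 1]
  ]
}}

```text
time_s: 3.42
tcp_pos: [0.5033, 0.0036, 0.0673]
orientation: [0.585, 3.056, 0.004]
ft_force: [0.3, -0.4, 0.1]
gripper_width: 0.006
```

```bash
python3 g.py 0.5023 0.0034 0.058
```

```text
tcp [0.5033 0.0036 0.0673] F [ 0.29 -0.42  0.06] g 0.006 t 3.4167 tool shift cm [ 0.12 -0.07  0.92]
[[-0.929, 0.369, 0.031], [0.369, 0.929, -0.003], [-0.03, 0.008, -1.0]]
```

{"method": "jog_arm", "body": {
  "motion": [
    [0, 0, 0.4, 0, 1],
    [0, 0, 0.2, 0, 1],
    [0, 0, 0, 0, 1]
  ]
}}

```text
time_s: 3.67
tcp_pos: [0.5039, 0.0036, 0.0614]
orientation: [0.584, 3.055, 0.004]
ft_force: [-0.4, 0.9, 1.8]
gripper_width: 0.002
```

{"method": "jog_arm", "body": {
  "motion": [
    [0, 0, 0.2, 0, 1],
    [0, 0, 0.15, 0, 1],
    [0, 0, 0, 0, 1]
  ]
}}

```text
time_s: 3.92
tcp_pos: [0.504, 0.0036, 0.0578]
orientation: [0.584, 3.054, 0.004]
ft_force: [-0.6, -0.2, 2.7]
gripper_width: 0.004
```

{"method": "jog_arm", "body": {
  "motion": [
    [0, 0, 0.05, 0, 1],
    [0, 0, 0, 0, 1],
    [0, 0, 0, 0, 1]
  ]
}}

```text
time_s: 4.17
tcp_pos: [0.504, 0.0036, 0.0574]
orientation: [0.584, 3.054, 0.004]
ft_force: [-1.3, 0.1, 4.5]
gripper_width: 0.001
```

```bash
python3 g.py 0.5023 0.0034 0.058; python3 - <<'E'
from rig import optics
import cv2
f=optics.grab_frame("wrist"); cv2.imwrite("pics/w2.png",f["img"])
E
```

```text
tcp [0.504  0.0036 0.0574] F [-1.26  0.1   4.49] g 0.001 t 4.1667 tool shift cm [ 0.15 -0.08 -0.06]
[[-0.929, 0.369, 0.032], [0.369, 0.929, -0.003], [-0.031, 0.009, -0.999]]
```

View pics/w2.png

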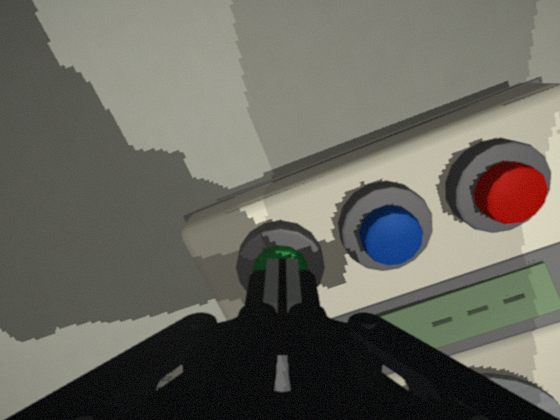

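The tips sit on the green cap at (280,258), which is down into its housing. TCP height gives about 4.6 mm of travel, with a force of 3–4.5 N. Releasing straight up.

{"method": "jog_arm", "body": {
  "motion": [
    [0, 0, -0.5, 0, 1],
    [0, 0, -1, 0, 1],
    [0, 0, -1.5, 0, 1],
    [0, 0, -1.5, 0, 1],
    [0, 0, 0, 0, 1],
    [0, 0, 0, 0, 1]
  ]
}}

```text
time_s: 4.72
tcp_pos: [0.5028, 0.0037, 0.1051]
orientation: [0.584, 3.054, 0.004]
ft_force: [-0.3, 0.4, -1.2]
gripper_width: 0.001
```

```bash
python3 g.py 0.5023 0.0554 0.085; python3 - <<'E'
from rig import optics
from h import *
f=optics.grab_frame("wrist"); cv2.imwrite("pics/w3.png",f["img"])
for c in ["green","blue","red"]:
    for b in blobs(f["img"],(180,80,560,300),c):
        if b[1][4]>400: print(c,b,atz(f,*b[0],.062))
E
```

```text
tcp [0.5028 0.0037 0.1051] F [-0.32  0.38 -1.17] g 0.001 t 4.7167 tool shift cm [2.02 4.77 1.99]
[[-0.929, 0.369, 0.032], [0.369, 0.929, -0.003], [-0.031, 0.009, -0.999]]
green ((np.float64(280.2), np.float64(233.8)), (np.int32(259), np.int32(212), np.int32(43), np.int32(44), np.int32(1436))) [0.50110658 0.00381272 0.062     ]
blue ((np.float64(365.8), np.float64(202.3)), (np.int32(342), np.int32(180), np.int32(48), np.int32(46), np.int32(1678))) [0.5010504  0.05442153 0.062     ]
red ((np.float64(456.6), np.float64(168.4)), (np.int32(430), np.int32(145), np.int32(54), np.int32(48), np.int32(1999))) [0.50073199 0.1049754  0.062     ]
```

View pics/w3.png

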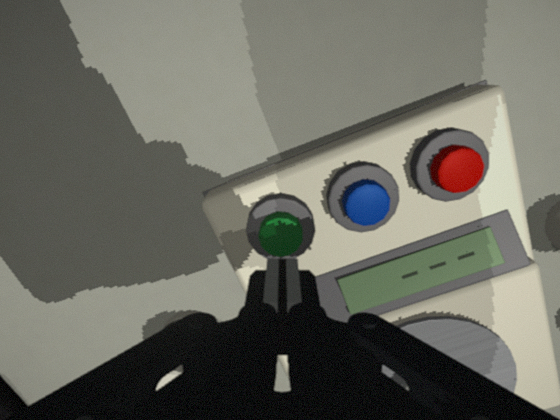

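Green is back up at (280,234), and blue at (366,202) measures (0.501, 0.055), which agrees with the top view. Moving to blue.

{"method": "jog_arm", "body": {
  "motion": [
    [0.7, 1.6, 0, 0, 1],
    [0.7, 1.6, 0, 0, 1],
    [0.6, 1.5, 0, 0, 1],
    [0, 0, 0, 0, 1],
    [0, 0, 0, 0, 1]
  ]
}}

```text
time_s: 5.18
tcp_pos: [0.5007, 0.056, 0.1018]
orientation: [0.587, 3.057, 0.003]
ft_force: [0.7, 0.5, -0.4]
gripper_width: 0.003
```

```bash
python3 g.py 0.502 0.0550 0.07
```

```text
tcp [0.5007 0.056  0.1018] F [ 0.69  0.5  -0.38] g 0.003 t 5.1833 tool shift cm [-0.07 -0.07  3.18]
[[-0.928, 0.37, 0.029], [0.37, 0.929, -0.003], [-0.028, 0.008, -1.0]]
```

{"method": "jog_arm", "body": {
  "motion": [
    [-0.05, -0.1, 1, 0, 1],
    [0, 0, 1, 0, 1],
    [0, 0, 1, 0, 1],
    [0, 0, 0.4, 0, 1],
    [0, 0, 0, 0, 1]
  ]
}}

```text
time_s: 5.6
tcp_pos: [0.5014, 0.0525, 0.0649]
orientation: [0.588, 3.058, 0.002]
ft_force: [-1.1, -0.6, -0.1]
gripper_width: 0.001
```

```bash
python3 g.py 0.502 0.0550 0.0575
```

```text
tcp [0.5014 0.0525 0.0649] F [-1.09 -0.59 -0.09] g 0.001 t 5.6 tool shift cm [0.05 0.25 0.74]
[[-0.928, 0.371, 0.027], [0.371, 0.929, -0.004], [-0.027, 0.007, -1.0]]
```

{"method": "jog_arm", "body": {
  "motion": [
    [0, 0.2, 0, 0, 1],
    [0, 0, 0, 0, 1],
    [0, 0, 0.2, 0, 1],
    [0, 0, 0, 0, 1]
  ]
}}

```text
time_s: 5.93
tcp_pos: [0.5026, 0.0536, 0.0635]
orientation: [0.589, 3.057, 0.002]
ft_force: [0.3, -0.6, -0.0]
gripper_width: 0.0
```

{"method": "jog_arm", "body": {
  "motion": [
    [0, 0, 0.3, 0, 1],
    [0, 0, 0.25, 0, 1],
    [0, 0, 0, 0, 1]
  ]
}}

```text
time_s: 6.18
tcp_pos: [0.5031, 0.0535, 0.0582]
orientation: [0.589, 3.056, 0.002]
ft_force: [-0.7, 0.3, 2.2]
gripper_width: 0.003
```

{"method": "jog_arm", "body": {
  "motion": [
    [0, 0, 0.08, 0, 1],
    [0, 0, 0, 0, 1],
    [0, 0, 0, 0, 1]
  ]
}}

```text
time_s: 6.43
tcp_pos: [0.5031, 0.0535, 0.0575]
orientation: [0.589, 3.056, 0.002]
ft_force: [-2.4, -0.0, 2.8]
gripper_width: -0.002
```

```bash
python3 - <<'E'
from rig import optics
import cv2
f=optics.grab_frame("wrist"); cv2.imwrite("pics/w4.png",f["img"])
E
```

```text
(no output)
```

View pics/w4.png

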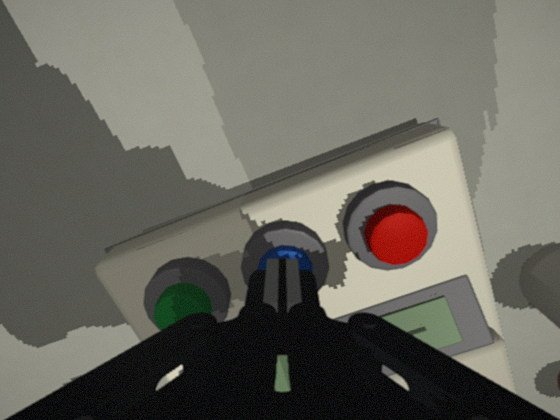

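The tips are on the blue cap at (287,257), about 4.5 mm down at roughly 3 N. Green and red are both up. Now I'll release and withdraw.

{"method": "jog_arm", "body": {
  "motion": [
    [0, 0, -0.5, 0, 1],
    [0, 0, -1, 0, 1],
    [0, 0, -2, 0, 1],
    [0, 0, -3, 0, 1],
    [0, 0, -3, 0, 1],
    [0, 0, -3, 0, 1],
    [0, 0, -3, 0, 1],
    [0, 0, -1, 0, 1],
    [0, 0, 0, 0, 1]
  ]
}}

```text
time_s: 7.23
tcp_pos: [0.4965, 0.0545, 0.2318]
orientation: [0.589, 3.058, 0.002]
ft_force: [-0.7, 0.5, -0.9]
gripper_width: -0.006
```

{"method": "jog_arm", "body": {
  "motion": [
    [2.7, 2, 0, 0, 1],
    [2.7, 2, 0, 0, 1],
    [2.7, 2, 0, 0, 1],
    [2.7, 2, 0, 0, 1],
    [2.7, 2, 0, 0, 1],
    [2.7, 2, 0, 0, 1],
    [2.7, 2, 0, 0, 1],
    [2.7, 2, 0, 0, 1],
    [0, 0, 0, 0, 1],
    [0, 0, 0, 0, 1]
  ]
}}

```text
time_s: 8.07
tcp_pos: [0.3477, 0.2912, 0.2204]
orientation: [0.595, 3.06, -0.002]
ft_force: [0.2, 0.1, 0.6]
gripper_width: -0.002
```

```bash
python3 g.py 0.5 0.05 0.2; python3 - <<'E'
from rig import optics
from h import *
f=optics.grab_frame("top"); cv2.imwrite("pics/t5.png",f["img"])
a=cv2.imread("pics/top0.png"); 
cv2.imwrite("pics/t5c.png",np.hstack([cv2.resize(i[110:240,190:330],None,fx=2.8,fy=2.8) for i in (a,f["img"])]))
for c in ["green","blue","red"]: print(c,blobs(f["img"],(225,195,325,235),c))
E
```

```text
tcp [0.3477 0.2912 0.2204] F [0.23 0.1  0.64] g -0.002 t 8.0667 tool shift cm [-23.1  -16.67   2.54]
[[-0.927, 0.375, 0.023], [0.375, 0.927, -0.006], [-0.024, 0.003, -1.0]]
green [((np.float64(297.4), np.float64(216.4)), (np.int32(292), np.int32(211), np.int32(11), np.int32(11), np.int32(91)))]
blue [((np.float64(272.4), np.float64(215.9)), (np.int32(267), np.int32(211), np.int32(12), np.int32(11), np.int32(105)))]
red [((np.float64(247.3), np.float64(215.2)), (np.int32(242), np.int32(210), np.int32(12), np.int32(12), np.int32(109)))]
```

View pics/t5c.png

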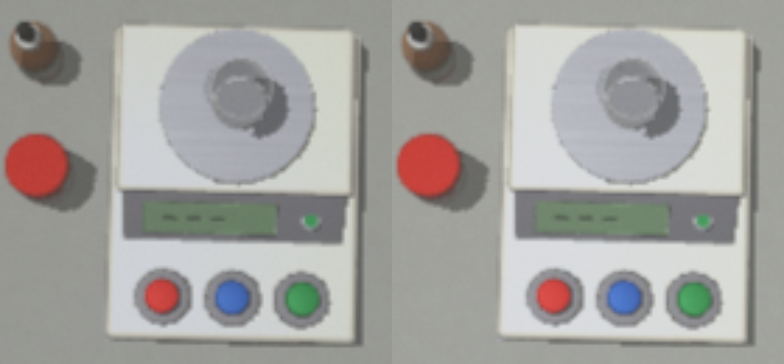

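View pics/t5.png

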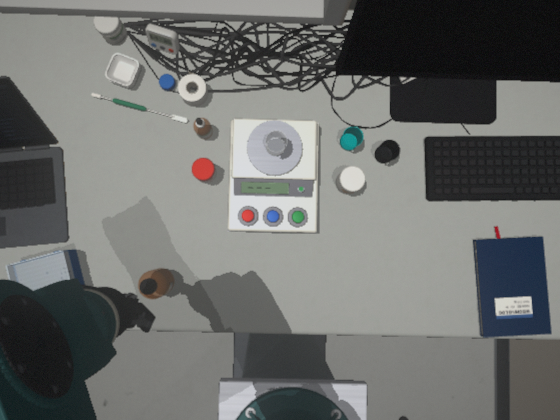

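All three keys are up at their original pixels (247, 272 and 297, row 216). The beaker at (275,146), the pots and the bottles haven't moved, and the gripper is clear at z=0.22. Handing in.

```bash
python3 -c "
from rig import r
print(r.sign_off())"
```

```text
the job is handed in; nothing more can be done
None
```

I pressed and released the green key, then the blue key, with the shut fingertips, withdrew, and handed the job in at about 8 s.

- **Key travel:** from the fingertip height, green went down about 4.6 mm and blue about 4.5 mm. Each was held for more than 0.1 s.
- **Force:** the vertical force read up to 4.5 N on green and 2.8 N on blue. Those readings carry about 1 N of noise. Blue also showed a brief sideways reading of about 2.4 N.
- **Last top picture:** all three keys are up. The red key was never touched. The beaker, pots and bottles look unmoved, and the arm is clear of everything.
- **Not confirmed:** the display shows the same dashes as before the presses, so it gave no separate sign that the balance woke or tared. Completion rests on the measured key travel alone.
- **Arm error:** the tool leaned by up to about 2° during the presses, which did not stop it pressing the keys.

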